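Find the full sugar tin by hefting and hold it up

TASK

Find the full sugar tin for the next batch of juice without letting anything get into the clean steel pot: before any tin is lifted, set the pot's loose lid on the pot so that it sits seated and level, and let go of it. Then heft the three identical closed tins to feel which is the heaviest, keeping them upright and leaving the other two standing on the counter and the cup, jug and spatula around them undisturbed. Finish while still holding the heaviest tin, upright and still, with its foot at least 10 cm above the counter: do not put it down.

Things in the scene. Friction and masses are not known exactly. Their poses are not given: they have to be found in the camera images.
- lid_knob (a point): the pot's loose white plastic lid (0.12 kg), lying right way up on the counter: 132 mm disc, 3 mm thick, under it a plug (102 mm diameter, 6 mm deep) on which it rests, on top a black cylindrical knob (24 mm diameter, 36 mm tall). This point is on the knob's axis, where to grip: 23 mm above the disc's top, 13 mm below the knob's top, 32 mm above the plug's underside; z up
- lid_seat (a point): centre of the underside of the lid's disc, 26 mm below lid_knob on the same axis; it comes to lie on pot_rim when the lid is seated
- pot_rim (a point): open round steel pot without handles, 120 mm outer diameter, 75 mm tall, wall 4 mm (mouth 112 mm), 0.6 kg, standing loose on the counter. This point is the centre of its mouth at rim height, z up; the seated lid's plug hangs inside with 5 mm play all round
- tin_a_mid (a point): closed steel tin, one of three that look alike: round body 62 mm diameter and 52 mm tall, on it a narrower fixed cap (52 mm diameter, 20 mm tall); 72 mm tall in all. This point is its centre, 36 mm above its foot; z up. One of the three is full, 0.30 to 0.38 kg; the other two are nearly empty, 0.10 to 0.16 kg each; neither looks, name nor place tell which is full
- tin_b_mid (a point): closed steel tin, one of three that look alike: round body 62 mm diameter and 52 mm tall, on it a narrower fixed cap (52 mm diameter, 20 mm tall); 72 mm tall in all. This point is its centre, 36 mm above its foot; z up. One of the three is full, 0.30 to 0.38 kg; the other two are nearly empty, 0.10 to 0.16 kg each; neither looks, name nor place tell which is full
- tin_c_mid (a point): closed steel tin, one of three that look alike: round body 62 mm diameter and 52 mm tall, on it a narrower fixed cap (52 mm diameter, 20 mm tall); 72 mm tall in all. This point is its centre, 36 mm above its foot; z up. One of the three is full, 0.30 to 0.38 kg; the other two are nearly empty, 0.10 to 0.16 kg each; neither looks, name nor place tell which is full
- cup: small white plastic cup, 60 mm diameter, 65 mm tall; origin at the centre of its foot. A bystander: leave it where it is
- jug: steel mug-shaped jug with a side handle, 84 mm diameter, 90 mm tall; origin at the centre of its foot. A bystander: leave it where it is
- spatula: spatula lying flat on the counter beyond the tins, 240 mm long; origin about its middle. A bystander: leave it where it is
Not all that is in view belongs to the job. What is shaped like the part that bears tin_b_mid but yellow is not meant. Leave any red look-alike of the part that bears lid_knob alone.

How it is judged:
On the way:
1. the lid sits seated and level on the pot and is let go (horizontal distance between lid_seat and pot_rim below 0.009 m and z of lid_seat in the frame of pot_rim between -0.003 and 0.003 m and angle between the z axis of lid_seat and the z axis of pot_rim, either way round below 0.05 rad and angle between pot_rim's own z axis and vertical below 0.05 rad and contact force between the fingers and lid below 0.1 N), for 0.2 s.
At the end, for the whole second after the job is handed in: One tin held still in the fingers, within 0.35 rad of upright, centre over 136 mm up, clear of other things; other two stand upright on the counter, let go, each under 2.3 N; lid on the pot, let go: within 9 mm of its axis, disc within 3 mm of the rim, level within 0.05 rad (all of step 1 and ((height (world z) of tin_a_mid above 0.136 m and contact force between the fingers and tin_a above 2 N and angle between tin_a_mid's own z axis and vertical below 0.35 rad and linear speed of tin_a below 0.03 m/s and contact force between each of lid, pot, cup, jug, tin_b, tin_c and tin_a below 0.1 N and height (world z) of tin_b_mid between 0.031 and 0.041 m and angle between each of tin_b_mid, tin_c_mid's own z axis and vertical below 0.08 rad and contact force between the fingers and tin_b below 0.1 N and contact force between tin_b and anything else between 0.6 and 2.3 N and height (world z) of tin_c_mid between 0.031 and 0.041 m and contact force between the fingers and tin_c below 0.1 N and contact force between tin_c and anything else between 0.6 and 2.3 N) or (height (world z) of tin_b_mid above 0.136 m and contact force between the fingers and tin_b above 2 N and angle between tin_b_mid's own z axis and vertical below 0.35 rad and linear speed of tin_b below 0.03 m/s and contact force between each of lid, pot, cup, jug, tin_a, tin_c and tin_b below 0.1 N and height (world z) of tin_a_mid between 0.031 and 0.041 m and angle between each of tin_a_mid, tin_c_mid's own z axis and vertical below 0.08 rad and contact force between the fingers and tin_a below 0.1 N and contact force between tin_a and anything else between 0.6 and 2.3 N and height (world z) of tin_c_mid between 0.031 and 0.041 m and contact force between the fingers and tin_c below 0.1 N and contact force between tin_c and anything else between 0.6 and 2.3 N) or (height (world z) of tin_c_mid above 0.136 m and contact force between the fingers and tin_c above 2 N and angle between tin_c_mid's own z axis and vertical below 0.35 rad and linear speed of tin_c below 0.03 m/s and contact force between each of lid, pot, cup, jug, tin_a, tin_b and tin_c below 0.1 N and height (world z) of tin_a_mid between 0.031 and 0.041 m and angle between each of tin_a_mid, tin_b_mid's own z axis and vertical below 0.08 rad and contact force between the fingers and tin_a below 0.1 N and contact force between tin_a and anything else between 0.6 and 2.3 N and height (world z) of tin_b_mid between 0.031 and 0.041 m and contact force between the fingers and tin_b below 0.1 N and contact force between tin_b and anything else between 0.6 and 2.3 N))); the arm keeps its last pose, push and grip.
It fails at once if a tin is lifted (18 mm or more) while the lid is not on the pot (height (world z) of any of tin_a_mid, tin_b_mid, tin_c_mid above 0.054 m and not (horizontal distance between lid_seat and pot_rim below 0.009 m and z of lid_seat in the frame of pot_rim between -0.003 and 0.003 m)).
It fails at once if a tin is tipped by more than 0.5 rad (angle between any of tin_a_mid, tin_b_mid, tin_c_mid's own z axis and vertical above 0.5 rad).
It fails at once if the cup, jug or spatula is moved by more than 3 cm (distance of any of cup, jug, spatula from where it was at the start of the episode above 0.03 m).
It also fails if it takes over 72 s, if anything falls off the work surface, if the arm or the gripper's body presses on something with over 40 N, if the wrist force passes 120 N, or if a joint passes its speed limit or range.

ROBOT

A 7-joint arm with a two-finger parallel gripper is mounted at the origin on the work surface. World frame = base frame: x ahead of the robot, y to its left, z up, the work surface at z = 0. Lengths are in m, angles in rad, forces in N, time in s.
With the tool pointing down it reaches from about 0.425 to 1.025 m from the base axis. Payload 9.4 kg.
Tool frame: the origin (TCP) lies midway between the tips of the shut fingers; the grasp point (between the pads) lies 19 mm behind it (env.hold_point_z is the distance from the TCP to the grasp point, in m); z points along the fingers, y is the line along which they close (so a half turn about z gives the same grasp; the last joint's range is limited). The gripper opens to 93 mm and grips with 3 to 60 N. Pads are 15 mm wide; open, the fingers measure 128 mm over their backs; the gripper's body (75 mm by 188 mm) begins 65 mm behind the grasp point.
Start: joints at [1.105, 0.599, -0.003, 1.599, 0.002, 0.943, -0.08], TCP at [0.275, -0.671, 0.184] pointing down, gripper open.
Joint ranges: [-2.57, 2.57], [-0.35, 1.97], [-1.29, 1.29], [0.11, 2.56], [-1.05, 4.19], [0.11, 1.86], [-2.63, 2.63]. Speed limits (rad/s): [2.22, 2.22, 3.01, 3.01, 3.14, 3.14, 3.14].

INTERFACE

Orientations are given as a unit quaternion [w, x, y, z].
In Python, from workcell import env gives the robot as it stands. The module is installed in compiled form; this text tells all that it offers.
- The arm moves only by the tool jog_arm, never from a script. Its argument "rows" is a list that holds one entry, the list of rows, each a list of 6 numbers: the shift along the tool's x, y, z in m, then the turn, a rotation vector about the tool's x, y, z in rad. In form: [[[dx, dy, dz, rx, ry, rz], ...]]. A call has 1 to 20 rows; each row shifts and turns the commanded pose from where the row before left it, along the tool's axes as they then stand; what a row does not reach is not made up. A row lasts 1/8 s, in which the tool goes at most 62.5 mm and 10.7 degrees, less where a joint would pass 70% of its speed; a pose out of reach is approached as far as the arm can. A call is refused whole if a number of a shift passes 0.0625 or a number of a turn 0.188, either way. A call with a gripper value outside its range is refused whole. "claw" is the finger opening in m, from 0 to 0.093, set as the call begins (left out, the last holds). The fingers move at their own pace and stop on an object; "force" is the grip in N (left out, the last holds). Time passes only in rows, so rows that do not move let the fingers close. It gives the time, the measured TCP pose, the force, the opening and the grip force at its end, in the units of the state.
- env.sense(): the state, without advancing time (a new reading comes with each control period).
- env.snapshot(name): name is "scene" or "side" or "wrist"; returns a dict with "image" (384x512x3 uint8, blue, green, red), "z_map" (384x512 float32, m along the optical axis (not along the pixel's ray), 0 where there is no reading), "fx", "fy", "cx", "cy" (pixels), "world_to_cam" (4x4, takes a point from world to camera coordinates). Camera axes: x right, y up, looking along -z (the intrinsics and any distortion apply to the point x, -y, -z); pixel columns grow to the right and rows downward; lengths in m; the calibration is good to about 2 mm. A picture is of the moment at which its call begins.
- env.close_job(): hands the job in; it is judged then, once.
The state is a dict: "time_s": time; "joint_positions": joint angles; "joint_velocities": joint speeds; "tau": joint torques, N m; "tool_pos": TCP position; "tool_rot": TCP orientation; "ft_force": force on the tool from outside, world axes, zero at the start; "wrist_torque": the same for the moment, N m; "grip_width": finger opening in m; "grasp_force": force on a finger pad.
Only numpy, scipy, OpenCV 4.12 (cv2) and the standard library are available. Lean on these libraries where they do the work, as an engineer would, in place of code of your own. Each camera call takes 0.05 s, during which the arm holds its last target. There are 200 camera calls.

## Working session

There is one attempt and no reset: what is moved stays moved. The work goes in short steps, Python scripts to look and compute and a tool call to move; the robot and the scene stay as the last step left them, time stands still between calls to the robot, and variables do not carry over. Pictures are saved under pics/ and viewed, at most 10 in all, crops included, and the job is handed in when it is done.

Besides the shell and the picture viewer there is one more tool, called in YAML: its name, and indented under it one key for each argument. jog_arm: Moves the arm, as the interface text tells. Its arguments: {"type":"object","properties":{"rows":{"type":"array","items":{"type":"array","items":{"type":"array","items":{"type":"number"}}}},"claw":{"type":"number"},"force":{"type":"number"}},"required":["rows"]}

```bash
mkdir -p pics; cat > h.py <<'E'
import numpy as np, cv2
from workcell import env
def snap(n):
    s=env.snapshot(n); return s
def cloud(s):
    z=s["z_map"]; v,u=np.mgrid[:z.shape[0],:z.shape[1]]
    P=np.stack([(u-s["cx"])/s["fx"]*z,-(v-s["cy"])/s["fy"]*z,-z,np.ones_like(z)],-1)
    W=P@np.linalg.inv(s["world_to_cam"]).T
    W[z==0]=np.nan
    return W[...,:3]
E
python3 - <<'E'
from h import *
st=env.sense(); print({k:np.round(v,3).tolist() for k,v in st.items()}, env.hold_point_z)
a=snap("scene"); b=snap("side")
for n,s in (("scene",a),("side",b)):
    cv2.imwrite(f"pics/{n}0.png",s["image"]); np.savez(f"{n}0.npz",W=cloud(s),im=s["image"])
    print(n,[k for k in s], s["fx"], np.round(np.linalg.inv(s["world_to_cam"])[:3,3],2))
E
```

```text
{'time_s': 0.0, 'joint_positions': [1.105, 0.6, -0.003, 1.6, 0.002, 0.943, -0.08], 'joint_velocities': [0.002, 0.001, 0.0, 0.001, -0.002, -0.001, 0.001], 'tau': [0.0, -76.505, 1.498, -25.235, -0.052, 0.017, 0.0], 'tool_pos': [0.275, -0.67, 0.183], 'tool_rot': [-0.001, 0.981, 0.193, -0.0], 'ft_force': [-0.487, -0.01, -0.017], 'wrist_torque': [-0.011, -0.046, 0.009], 'grasp_force': 0.0, 'grip_width': 0.093} 0.0188
scene ['image', 'z_map', 'fx', 'fy', 'cx', 'cy', 'world_to_cam'] 424.1537789619823 [ 0.82 -0.57  1.3 ]
side ['image', 'z_map', 'fx', 'fy', 'cx', 'cy', 'world_to_cam'] 451.3389795091942 [-0.23  0.77  1.1 ]
```

View pics/scene0.png

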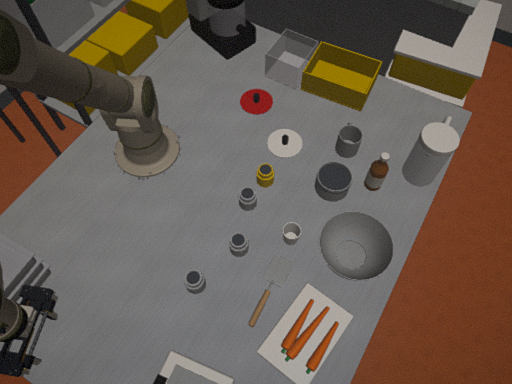

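View pics/side0.png

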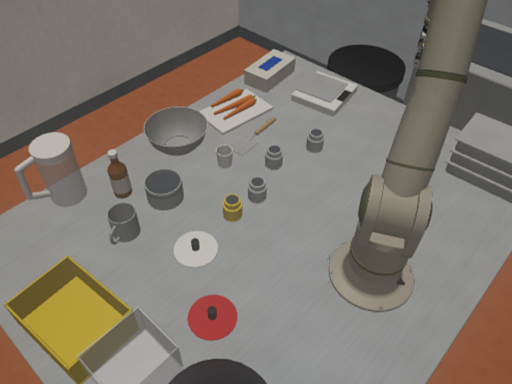

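Scene picture: the white lid with its knob is at (285,140), and the red look-alike is at (256,99). The pot is at (334,181); the bowl at (355,245), jug at (348,140) and blender at (432,150) could be mistaken for it. The grey tins are at (248,198), (239,243) and (195,281), with the yellow look-alike at (265,175). The cup is at (291,232) and the spatula at (267,295). I choose the white lid, the grey pot at (334,181) and the three grey tins.

```bash
python3 - <<'E'
from h import *
d=np.load("scene0.npz");W=d["W"];im=d["im"]
def fit(name,u,v,r,zlo,zhi):
    p=W[v-r:v+r,u-r:u+r].reshape(-1,3); c=im[v-r:v+r,u-r:u+r].reshape(-1,3)
    m=(p[:,2]>zlo)&(p[:,2]<zhi); q=p[m]
    (c,rad)=cv2.minEnclosingCircle(q[:,:2].astype(np.float32))
    print(name,len(q),"med",np.round(np.median(q,0),3),"circ",np.round(c,3),round(rad,3),"zmax",np.round(np.nanmax(p[:,2]),3))
fit("lid disc",285,144,20,.005,.016)
fit("knob",285,138,12,.035,.06)
fit("redlid",256,101,20,.005,.016)
fit("pot rim",334,178,22,.065,.082)
fit("jug",348,136,18,.08,.098)
for n,u,v in (("t1",248,197),("t2",239,242),("t3",195,280),("yel",265,174)):
    fit(n,u,v,14,.066,.08); fit(n+"body",u,v,16,.046,.058)
fit("cup",291,231,14,.055,.075)
x=cv2.resize(im[80:310,170:380],None,fx=2.6,fy=2.6,interpolation=cv2.INTER_CUBIC);cv2.imwrite("pics/crop0.png",x)
E
```

```text
lid disc 716 med [0.431 0.279 0.009] circ [0.431 0.281] 0.11 zmax 0.072
knob 34 med [0.427 0.283 0.045] circ [0.427 0.285] 0.013 zmax 0.053
redlid 582 med [0.234 0.4   0.009] circ [0.231 0.413] 0.115 zmax 0.05
pot rim 287 med [0.658 0.203 0.071] circ [0.657 0.206] 0.063 zmax 0.082
jug 127 med [0.635 0.388 0.087] circ [0.631 0.386] 0.048 zmax 0.095
t1 167 med [ 0.44  -0.     0.072] circ [0.438 0.   ] 0.028 zmax 0.082
t1body 71 med [ 0.455 -0.017  0.052] circ [ 0.441 -0.001] 0.031 zmax 0.082
t2 205 med [ 0.502 -0.158  0.072] circ [ 0.502 -0.157] 0.026 zmax 0.078
t2body 75 med [ 0.517 -0.174  0.052] circ [ 0.502 -0.157] 0.031 zmax 0.078
t3 234 med [ 0.452 -0.329  0.072] circ [ 0.451 -0.328] 0.026 zmax 0.078
t3body 89 med [ 0.469 -0.343  0.052] circ [ 0.453 -0.329] 0.032 zmax 0.078
yel 162 med [0.443 0.11  0.072] circ [0.434 0.082] 0.054 zmax 0.08
yelbody 64 med [0.458 0.092 0.051] circ [0.445 0.109] 0.031 zmax 0.08
cup 90 med [ 0.628 -0.036  0.063] circ [ 0.629 -0.04 ] 0.031 zmax 0.07
```

View pics/crop0.png

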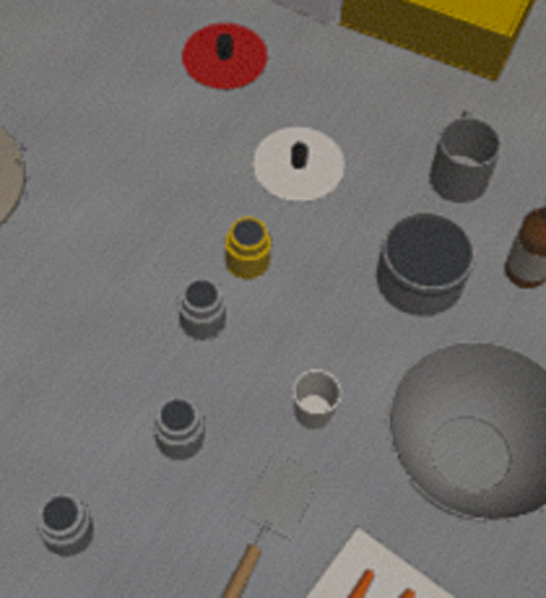

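The crop confirms the choice: the white lid and its knob are clearly separate from the red one, the pot is open, and the three grey tins are clear of the yellow one. I'm setting out above the lid now.

jog_arm:
  rows:
    - [[0,0,-0.02,0,0,0.097],[0,0,-0.02,0,0,0.097],[0,0,-0.02,0,0,0.097],[0,0,-0.02,0,0,0.097],[0.055,0,0,0,0,0],[0.055,0,0,0,0,0],[0.055,0,0,0,0,0],[0,-0.05,0,0,0,0],[0,-0.05,0,0,0,0],[0,-0.05,0,0,0,0],[0,-0.05,0,0,0,0],[0,-0.05,0,0,0,0],[0,-0.05,0,0,0,0],[0,-0.05,0,0,0,0],[0,-0.05,0,0,0,0],[0,-0.05,0,0,0,0],[0,-0.05,0,0,0,0]]
  claw: 0.06

```text
time_s: 2.22
tool_pos: [0.4391, -0.1691, 0.2634]
tool_rot: [-0.0, 1.0, 0.0, -0.0]
ft_force: [0.4, -0.6, 0.4]
grip_width: 0.0597
grasp_force: 0.0
```

jog_arm:
  rows:
    - [[-0.001,-0.0503,0,0,0,0],[-0.001,-0.0503,0,0,0,0],[-0.001,-0.0503,0,0,0,0],[-0.001,-0.0503,0,0,0,0],[-0.001,-0.0503,0,0,0,0],[-0.001,-0.0503,0.01,0,0,0],[-0.001,-0.0503,0.02,0,0,0],[-0.002,-0.0503,0.02,0,0,0],[-0.003,-0.0503,0.02,0,0,0],[0,0,0,0,0,0],[0,0,0,0,0,0]]

```text
time_s: 3.6
tool_pos: [0.4268, 0.2813, 0.1932]
tool_rot: [0.001, 1.0, 0.001, -0.0]
ft_force: [0.0, -0.4, -0.8]
grip_width: 0.0601
grasp_force: 0.0
```

```bash
cat >> h.py <<'E'
def ring(P,c,R0):
    "least-squares circle of radius R0 through points near c"
    from scipy.optimize import least_squares
    f=lambda p:np.hypot(P[:,0]-p[0],P[:,1]-p[1])-p[2]
    r=least_squares(f,[*c,R0],loss="soft_l1",f_scale=.002); return r.x
def near(W,c,r,zlo,zhi):
    m=(np.hypot(W[...,0]-c[0],W[...,1]-c[1])<r)&(W[...,2]>zlo)&(W[...,2]<zhi); return W[m]
E
python3 - <<'E'
from h import *
s=snap("wrist");W=cloud(s);cv2.imwrite("pics/w1.png",s["image"])
q=near(W,(.427,.284),.03,.025,.06);print(len(q),np.round(np.median(q,0),4) if len(q) else 0)
if len(q):
    t=q[q[:,2]>q[:,2].max()-.008];print("top",np.round(cv2.minEnclosingCircle(t[:,:2].astype(np.float32)),3) if 0 else cv2.minEnclosingCircle(t[:,:2].astype(np.float32)),np.median(t[:,2]))
q=near(W,(.427,.284),.09,.005,.014);print("disc",len(q),cv2.minEnclosingCircle(q[:,:2].astype(np.float32)),np.median(q,0))
q=near(W,(.657,.206),.09,.06,.082);print("pot",len(q),len(q) and cv2.minEnclosingCircle(q[:,:2].astype(np.float32)))
d=np.load("scene0.npz")["W"]; q=near(d,(.657,.206),.07,.069,.082); print("pot scene",ring(q,(.657,.206),.06), np.median(q[:,2]))
q=near(d,(.427,.284),.085,.006,.013); print("disc scene",cv2.minEnclosingCircle(q[:,:2].astype(np.float32)))
d=np.load("side0.npz")["W"]; q=near(d,(.657,.206),.07,.069,.082); print("pot side",ring(q,(.657,.206),.06),np.median(q[:,2]))
q=near(d,(.427,.284),.03,.035,.06); print("knob side",np.median(q,0))
print(env.sense()["tool_pos"])
E
```

```text
267 [0.4273 0.2856 0.0443]
top ((0.424923837184906, 0.28507453203201294), 0.011953778564929962) 0.04444082790853526
disc 5805 ((0.4247085750102997, 0.28512707352638245), 0.06602997332811356) [0.43005521 0.2846457  0.00861133]
pot 1692 ((0.6208927035331726, 0.20863881707191467), 0.04818808659911156)
pot scene [0.65854796 0.20729912 0.05773514] 0.0739847725087519
disc scene ((0.4229021370410919, 0.2852950692176819), 0.08272334188222885)
pot side [0.65727089 0.20891096 0.05782518] 0.07404722685123866
knob side [0.42303208 0.28729764 0.04425546]
[0.42714959 0.28080926 0.19353984]
```

View pics/w1.png

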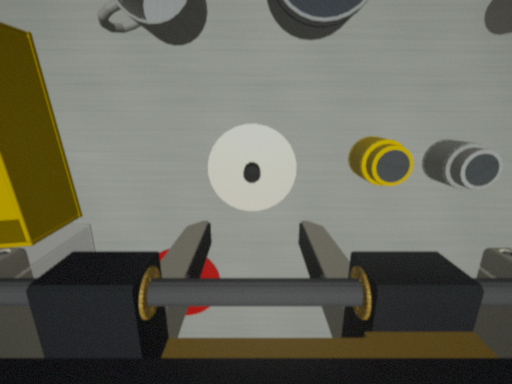

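The wrist view shows the white lid at (252,168) with its knob centred, the red lid behind the fingers at (195,285), and the yellow tin off to the right at (387,162). The knob axis is at (0.4247, 0.285) and the disc radius measures 66 mm, as given. I'm descending onto it.

jog_arm:
  rows:
    - [[-0.0024,-0.004,0.04,0,0,0],[0,0,0.04,0,0,0],[0,0,0.03,0,0,0],[0,0,0.025,0,0,0],[0,0,0.02,0,0,0],[0,0,0.012,0,0,0],[0,0,0.008,0,0,0],[0,0,0.004,0,0,0],[0,0,0,0,0,0],[0,0,0,0,0,0]]

```text
time_s: 4.9
tool_pos: [0.4249, 0.2861, 0.0149]
tool_rot: [-0.0, 1.0, 0.0, 0.0]
ft_force: [0.8, 0.6, 0.0]
grip_width: 0.0599
grasp_force: 0.0
```

jog_arm:
  rows:
    - [[0,0,0,0,0,0],[0,0,0,0,0,0],[0,0,0,0,0,0],[0,0,0,0,0,0],[0,0,0,0,0,0],[0,0,0,0,0,0]]
  claw: 0.0
  force: 20

```text
time_s: 5.65
tool_pos: [0.4246, 0.2859, 0.0145]
tool_rot: [0.0, 1.0, 0.0, -0.0]
ft_force: [0.3, 0.6, -0.4]
grip_width: 0.0043
grasp_force: 0.0
```

```bash
python3 - <<'E'
from h import *
print({k:np.round(v,4).tolist() for k,v in env.sense().items()})
s=snap("wrist");W=cloud(s);o=snap("scene");W2=cloud(o)
cv2.imwrite("pics/w2.png",np.hstack([s["image"],cv2.resize(o["image"][60:252,200:400],(400,384))])[:, :800] if 0 else cv2.resize(np.hstack([s["image"],cv2.resize(o["image"][60:252,200:400],(400,384))]),(800,337)))
q=near(W,(.425,.285),.09,.005,.014);print("disc",len(q),cv2.minEnclosingCircle(q[:,:2].astype(np.float32)))
E
```

```text
{'time_s': 5.65, 'joint_positions': [-0.6056, 0.6203, -0.1405, 2.2098, 0.2568, 0.3262, -2.534], 'joint_velocities': [0.0014, -0.0001, -0.0, -0.0002, 0.0005, -0.0008, -0.0004], 'tau': [-0.0023, -62.5377, -0.4072, -9.7461, 0.0223, -0.0557, -0.0], 'tool_pos': [0.4246, 0.2859, 0.0145], 'tool_rot': [0.0, 1.0, 0.0004, -0.0], 'ft_force': [0.2522, 0.6386, -0.4032], 'wrist_torque': [0.0433, -0.0162, 0.0062], 'grasp_force': 0.0, 'grip_width': 0.0043}
disc 14213 ((0.425016313791275, 0.28510287404060364), 0.06608358770608902)
```

View pics/w2.png

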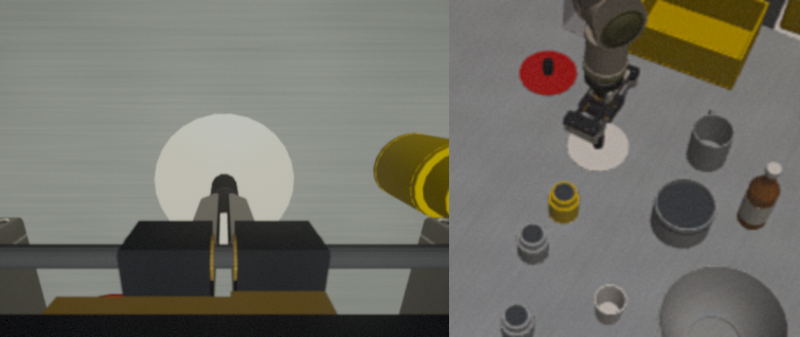

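The fingers closed just behind the knob: in the wrist view the knob is at (224,183) and the fingertips are in front of it towards the bottom. The lid hasn't moved. I'll measure where the fingers really are relative to the reported TCP.

```bash
python3 - <<'E'
from h import *
for n in ("wrist","scene","side"):
    s=snap(n);W=cloud(s)
    q=near(W,(.42,.285),.05,.016,.09)
    print(n,len(q))
    for lo in np.arange(.016,.09,.008):
        p=q[(q[:,2]>=lo)&(q[:,2]<lo+.008)]
        if len(p): print(round(lo,3),len(p),"x",np.round(np.percentile(p[:,0],[2,50,98]),4),"y",np.round(np.percentile(p[:,1],[2,50,98]),4))
E
```

```text
wrist 2035
0.016 89 x [0.4287 0.4351 0.4368] y [0.2742 0.2852 0.2961]
0.024 103 x [0.4286 0.4352 0.4368] y [0.2741 0.286  0.2963]
0.032 117 x [0.4285 0.4351 0.4368] y [0.2743 0.2838 0.296 ]
0.04 293 x [0.4165 0.4328 0.4367] y [0.2748 0.2852 0.295 ]
0.048 105 x [0.4312 0.4328 0.4334] y [0.2749 0.2846 0.2957]
0.056 235 x [0.4313 0.4329 0.4335] y [0.2717 0.2865 0.2996]
0.064 265 x [0.4313 0.4329 0.4335] y [0.2713 0.2865 0.3001]
0.072 316 x [0.4312 0.4329 0.4335] y [0.2706 0.2847 0.3006]
0.08 404 x [0.4313 0.4329 0.4336] y [0.2702 0.2864 0.3009]
0.088 108 x [0.4311 0.4329 0.4335] y [0.2701 0.2866 0.3013]
scene 44
0.016 6 x [0.4283 0.4324 0.4368] y [0.2546 0.276  0.278 ]
0.024 8 x [0.4261 0.4328 0.4378] y [0.2725 0.2781 0.2832]
0.032 4 x [0.4315 0.437  0.4379] y [0.2766 0.2838 0.2891]
0.04 9 x [0.4306 0.4351 0.4366] y [0.2751 0.2828 0.2905]
0.048 3 x [0.4303 0.4332 0.4343] y [0.277  0.2781 0.2908]
0.056 5 x [0.4325 0.4339 0.4346] y [0.2716 0.2857 0.2977]
0.064 8 x [0.4326 0.4337 0.4356] y [0.2699 0.2821 0.2986]
0.072 1 x [0.4327 0.4327 0.4327] y [0.2991 0.2991 0.2991]
side 149
0.016 18 x [0.3822 0.4168 0.4272] y [0.269  0.2905 0.3198]
0.024 14 x [0.4142 0.4185 0.4268] y [0.2777 0.291  0.297 ]
0.032 13 x [0.414  0.4193 0.4304] y [0.2755 0.2915 0.2975]
0.04 19 x [0.4137 0.4185 0.4316] y [0.2789 0.2918 0.2967]
0.048 7 x [0.4154 0.4169 0.4179] y [0.2753 0.2835 0.2945]
0.056 14 x [0.4144 0.4163 0.4285] y [0.2713 0.2852 0.2998]
0.064 22 x [0.4149 0.4176 0.4313] y [0.2729 0.2931 0.3016]
0.072 18 x [0.414  0.4172 0.4272] y [0.2731 0.2926 0.3022]
0.08 20 x [0.4141 0.417  0.4312] y [0.2729 0.2914 0.3023]
0.088 4 x [0.4147 0.416  0.4174] y [0.2895 0.2932 0.2996]
```

```bash
python3 - <<'E'
from h import *
s=snap("wrist");W=cloud(s)
for y0 in (.262,.272,.279,.292):
    m=(abs(W[...,1]-y0)<.0008)&(abs(W[...,0]-.42)<.04)&(W[...,2]>-.02)&(W[...,2]<.1)
    q=W[m]; q=q[np.argsort(q[:,2])]; print(y0); print(np.round(q[::max(1,len(q)//22)][:,[0,2]],3).tolist())
cv2.imwrite("pics/w3.png",cv2.resize(s["image"][170:330,180:340],(640,640),interpolation=cv2.INTER_CUBIC)[:600])
E
```

```text
0.262
[[0.421, 0.007], [0.402, 0.007], [0.455, 0.008], [0.443, 0.008], [0.443, 0.008], [0.44, 0.008], [0.437, 0.008], [0.441, 0.008], [0.419, 0.008], [0.447, 0.008], [0.421, 0.008], [0.4, 0.009], [0.416, 0.009], [0.418, 0.009], [0.454, 0.009], [0.424, 0.009], [0.401, 0.009], [0.411, 0.009], [0.404, 0.009], [0.444, 0.009], [0.435, 0.009], [0.459, 0.009], [0.428, 0.01], [0.443, 0.01]]
0.272
[[0.448, 0.007], [0.441, 0.008], [0.447, 0.008], [0.425, 0.008], [0.451, 0.008], [0.436, 0.008], [0.434, 0.009], [0.428, 0.009], [0.452, 0.009], [0.427, 0.009], [0.437, 0.009], [0.454, 0.009], [0.43, 0.01], [0.433, 0.06], [0.433, 0.066], [0.433, 0.069], [0.433, 0.073], [0.433, 0.077], [0.433, 0.08], [0.433, 0.082], [0.433, 0.085], [0.433, 0.088], [0.433, 0.091]]
0.279
[[0.442, 0.007], [0.448, 0.008], [0.44, 0.008], [0.459, 0.009], [0.446, 0.009], [0.438, 0.009], [0.459, 0.009], [0.459, 0.01], [0.435, 0.016], [0.434, 0.025], [0.434, 0.034], [0.435, 0.041], [0.434, 0.044], [0.431, 0.045], [0.433, 0.053], [0.433, 0.058], [0.433, 0.063], [0.433, 0.066], [0.433, 0.071], [0.433, 0.075], [0.433, 0.079], [0.433, 0.081], [0.433, 0.084], [0.433, 0.088], [0.433, 0.091]]
0.292
[[0.452, 0.007], [0.436, 0.008], [0.442, 0.008], [0.45, 0.008], [0.437, 0.009], [0.434, 0.009], [0.455, 0.009], [0.439, 0.009], [0.434, 0.013], [0.434, 0.024], [0.434, 0.03], [0.434, 0.039], [0.433, 0.044], [0.432, 0.05], [0.433, 0.056], [0.433, 0.062], [0.433, 0.066], [0.433, 0.07], [0.433, 0.075], [0.433, 0.078], [0.433, 0.081], [0.433, 0.084], [0.433, 0.088], [0.433, 0.09]]
```

View pics/w3.png

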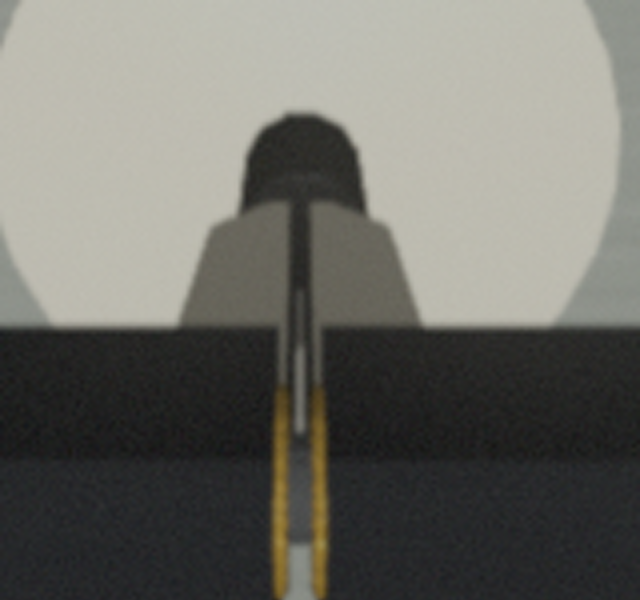

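```bash
python3 - <<'E'
from h import *
s=snap("wrist");W=cloud(s); c=np.linalg.inv(s["world_to_cam"]);print("cam",np.round(c,3).tolist())
for v in range(195,384,8): print(v,[np.round(W[v,u],3).tolist() for u in (215,246,256)])
E
```

```text
cam [[0.0, 0.96, 0.281, 0.502], [-1.0, 0.0, -0.0, 0.286], [-0.0, -0.281, 0.96, 0.215], [0.0, 0.0, 0.0, 1.0]]
195 [[0.439, 0.318, 0.009], [0.438, 0.293, 0.008], [0.438, 0.284, 0.008]]
203 [[0.432, 0.318, 0.008], [0.434, 0.292, 0.016], [0.436, 0.284, 0.021]]
211 [[0.424, 0.318, 0.008], [0.434, 0.292, 0.033], [0.436, 0.285, 0.039]]
219 [[0.417, 0.319, 0.008], [0.432, 0.291, 0.044], [0.432, 0.285, 0.043]]
227 [[0.41, 0.319, 0.009], [0.433, 0.291, 0.06], [0.431, 0.285, 0.055]]
235 [[0.403, 0.319, 0.009], [0.433, 0.291, 0.07], [0.432, 0.285, 0.069]]
243 [[0.395, 0.32, 0.009], [0.432, 0.29, 0.08], [0.431, 0.285, 0.077]]
251 [[0.387, 0.32, 0.007], [0.433, 0.29, 0.09], [0.432, 0.285, 0.088]]
259 [[0.46, 0.298, 0.143], [0.459, 0.288, 0.143], [0.432, 0.285, 0.096]]
267 [[0.46, 0.297, 0.148], [0.46, 0.288, 0.148], [0.432, 0.285, 0.103]]
275 [[nan, nan, nan], [0.459, 0.288, 0.151], [0.431, 0.285, 0.11]]
283 [[0.46, 0.296, 0.155], [0.459, 0.288, 0.155], [0.455, 0.285, 0.149]]
291 [[0.458, 0.296, 0.157], [0.459, 0.288, 0.157], [0.454, 0.285, 0.15]]
299 [[0.456, 0.296, 0.157], [0.456, 0.288, 0.156], [0.452, 0.285, 0.151]]
307 [[0.454, 0.296, 0.157], [0.454, 0.288, 0.157], [0.322, 0.284, -0.0]]
315 [[0.451, 0.296, 0.157], [0.451, 0.288, 0.157], [0.313, 0.284, 0.0]]
323 [[0.449, 0.296, 0.157], [0.449, 0.288, 0.157], [0.303, 0.284, -0.0]]
331 [[0.447, 0.296, 0.158], [0.446, 0.288, 0.157], [0.294, 0.284, -0.0]]
339 [[0.446, 0.296, 0.16], [0.446, 0.288, 0.16], [0.446, 0.285, 0.16]]
347 [[0.446, 0.295, 0.162], [0.446, 0.288, 0.162], [0.445, 0.285, 0.161]]
355 [[0.446, 0.295, 0.164], [0.446, 0.288, 0.164], [0.446, 0.285, 0.164]]
363 [[0.446, 0.295, 0.167], [0.447, 0.288, 0.167], [0.447, 0.285, 0.167]]
371 [[0.447, 0.294, 0.169], [0.447, 0.287, 0.169], [0.448, 0.285, 0.17]]
379 [[0.447, 0.294, 0.171], [0.447, 0.287, 0.172], [0.447, 0.285, 0.171]]
```

The fingertips are at z≈0.047, just over the knob top at 0.045, although the TCP reads 0.0145. So the real tips are about 33 mm higher than reported. I'll open in place and measure the tip height with the fingers open.

jog_arm:
  rows:
    - [[0,0,0,0,0,0],[0,0,0,0,0,0],[0,0,0,0,0,0],[0,0,0,0,0,0],[0,0,0,0,0,0]]
  claw: 0.06

```text
time_s: 6.62
tool_pos: [0.4246, 0.2859, 0.0145]
tool_rot: [-0.0, 1.0, 0.0, -0.0]
ft_force: [0.1, 0.3, 0.5]
grip_width: 0.0461
grasp_force: 0.0
```

```bash
python3 - <<'E'
from h import *
st=env.sense();print(st["tool_pos"],st["grip_width"],st["ft_force"])
for n in("wrist","scene","side"):
    s=snap(n);W=cloud(s)
    m=(abs(W[...,0]-.425)<.012)&(abs(abs(W[...,1]-.2855)-.038)<.010)&(W[...,2]>.013)&(W[...,2]<.12)
    q=W[m]; print(n,len(q),np.round(np.percentile(q[:,2],[0,1,3,10,50]),3), np.round(q[np.argsort(q[:,2])[:8]],3).tolist())
E
```

```text
[0.42462745 0.28593912 0.01450262] 0.046067527914441624 [0.08256374 0.34515439 0.47143727]
wrist 1698 [0.049 0.053 0.056 0.063 0.088] [[0.433, 0.257, 0.049], [0.433, 0.314, 0.05], [0.433, 0.316, 0.051], [0.433, 0.257, 0.051], [0.433, 0.314, 0.051], [0.433, 0.257, 0.051], [0.433, 0.255, 0.051], [0.433, 0.256, 0.052]]
scene 12 [0.013 0.013 0.013 0.014 0.057] [[0.428, 0.317, 0.013], [0.432, 0.255, 0.014], [0.415, 0.254, 0.015], [0.436, 0.324, 0.017], [0.433, 0.257, 0.049], [0.432, 0.326, 0.054], [0.422, 0.247, 0.059], [0.425, 0.248, 0.06]]
side 142 [0.013 0.014 0.015 0.056 0.08 ] [[0.422, 0.246, 0.013], [0.434, 0.323, 0.014], [0.429, 0.328, 0.014], [0.426, 0.326, 0.014], [0.425, 0.32, 0.015], [0.43, 0.33, 0.015], [0.423, 0.249, 0.016], [0.425, 0.257, 0.05]]
```

Open, the tips are also at about 0.048, so the offset is a constant +33.5 mm. I'll descend 33 mm more, gently, and then grip.

jog_arm:
  rows:
    - [[0,-0.0005,0.01,0,0,0],[0,0,0.01,0,0,0],[0,0,0.006,0,0,0],[0,0,0.004,0,0,0],[0,0,0.002,0,0,0],[0,0,0,0,0,0]]

```text
time_s: 7.52
tool_pos: [0.4246, 0.2865, -0.0175]
tool_rot: [0.0, 1.0, 0.0, -0.0]
ft_force: [0.8, 0.4, 0.8]
grip_width: 0.0596
grasp_force: 0.0
```

jog_arm:
  rows:
    - [[0,0,0,0,0,0],[0,0,0,0,0,0],[0,0,0,0,0,0],[0,0,0,0,0,0],[0,0,0,0,0,0],[0,0,0,0,0,0]]
  claw: 0.0
  force: 20

```text
time_s: 8.28
tool_pos: [0.4246, 0.2864, -0.0174]
tool_rot: [0.0, 1.0, 0.0, 0.0]
ft_force: [-1.3, -0.0, 1.8]
grip_width: 0.0235
grasp_force: 20.0
```

The lid is gripped: width 23.5 mm, force 20 N. Next I lift it and carry it above the pot.

jog_arm:
  rows:
    - [[0,0,-0.005,0,0,0],[0,0,-0.015,0,0,0],[0,0,-0.03,0,0,0],[0,0,-0.04,0,0,0],[0,0,-0.04,0,0,0],[0.02,0.007,0,0,0,0],[0.04,0.013,0,0,0,0],[0.045,0.015,0,0,0,0],[0.045,0.015,0,0,0,0],[0.04,0.013,0,0,0,0],[0.03,0.01,0,0,0,0],[0.0135,0.0045,0,0,0,0],[0,0,0,0,0,0],[0,0,0,0,0,0]]

```text
time_s: 10.02
tool_pos: [0.6567, 0.2099, 0.1123]
tool_rot: [-0.0, 1.0, 0.001, -0.001]
ft_force: [-0.3, 0.3, -1.0]
grip_width: 0.0236
grasp_force: 20.0
```

```bash
python3 - <<'E'
from h import *
st=env.sense();print(st["tool_pos"],st["grip_width"],st["ft_force"],st["joint_positions"])
tp=st["tool_pos"]
for n in("wrist","scene","side"):
    s=snap(n);W=cloud(s)
    q=near(W,tp[:2],.1,.1,.16); z=np.histogram(q[:,2],np.arange(.1,.161,.005)); print(n,len(q),z[0])
    zd=z[1][np.argmax(z[0])]; d=near(W,tp[:2],.08,zd-.003,zd+.008); print("  disc",cv2.minEnclosingCircle(d[:,:2].astype(np.float32)),np.median(d,0))
    A=np.c_[d[:,:2],np.ones(len(d))]; print("  tilt",np.linalg.lstsq(A,d[:,2],rcond=None)[0][:2])
    r=near(W,(.658,.208),.068,.069,.08)
    if len(r)>10: print("  pot",len(r),ring(r,(.658,.208),.06))
    cv2.imwrite(f"pics/{n}_l.png",s["image"])
E
```

```text
[0.65672105 0.20988888 0.11225742] 0.02355139600758622 [-0.31385212  0.28431678 -1.0439741 ] [-0.24821494  0.63995603 -0.22640296  1.73631071  0.18931958  0.78787882
 -2.13409894]
wrist 16713 [    0     0     0     0     0     0     0 16006    93   147   199   268]
  disc ((0.657474935054779, 0.20960111916065216), 0.06578825414180756) [0.68120228 0.20932707 0.13809563]
  tilt [-0.00177048  0.0007299 ]
scene 564 [  0   0   0   0   0   0  34 345 184   1   0   0]
  disc ((0.6590721011161804, 0.2081102579832077), 0.06597152352333069) [0.68404263 0.18283349 0.13875574]
  tilt [0.00105276 0.00028365]
  pot 85 [0.65810691 0.20813272 0.05805272]
side 803 [  0   0   0   0   0   0   4 370 382  19  15  13]
  disc ((0.6581385135650635, 0.21152286231517792), 0.06790534406900406) [0.64388087 0.22217704 0.14022548]
  tilt [-0.00445561  0.00196049]
  pot 121 [0.65733112 0.20879065 0.05735365]
```

The lid is level and within about 1 mm of the pot axis. Its disc underside is at 0.1355 and the rim is at 0.075, so I lower it about 60 mm.

jog_arm:
  rows:
    - [[0,0.001,0.02,0,0,0],[0,0,0.02,0,0,0],[0,0,0.008,0,0,0],[0,0,0.004,0,0,0],[0,0,0.003,0,0,0],[0,0,0.002,0,0,0],[0,0,0.0015,0,0,0],[0,0,0,0,0,0]]

```text
time_s: 11.18
tool_pos: [0.6583, 0.2081, 0.0541]
tool_rot: [-0.0, 1.0, 0.0, 0.0]
ft_force: [-0.6, 0.6, -1.0]
grip_width: 0.0235
grasp_force: 20.0
```

jog_arm:
  rows:
    - [[0,0,0.001,0,0,0],[0,0,0.001,0,0,0],[0,0,0,0,0,0]]

```text
time_s: 11.55
tool_pos: [0.6581, 0.2081, 0.0519]
tool_rot: [0.0, 1.0, 0.0, -0.0]
ft_force: [-0.7, 0.4, -1.2]
grip_width: 0.0236
grasp_force: 20.0
```

jog_arm:
  rows:
    - [[0,0,0.001,0,0,0],[0,0,0.0005,0,0,0],[0,0,0,0,0,0],[0,0,0,0,0,0]]

```text
time_s: 12.05
tool_pos: [0.6583, 0.2081, 0.0516]
tool_rot: [0.0, 1.0, 0.0, 0.0]
ft_force: [-3.7, -1.5, 8.7]
grip_width: 0.024
grasp_force: 20.0
```

```bash
python3 - <<'E'
from h import *
st=env.sense();print(st["tool_pos"],st["ft_force"])
for n in("scene","side","wrist"):
    W=cloud(snap(n)); q=near(W,(.658,.208),.066,.07,.09); print(n,len(q),np.round(np.percentile(q[:,2],[10,50,90]),4))
    A=np.c_[q[:,:2],np.ones(len(q))]; print("  tilt",np.linalg.lstsq(A,q[:,2],rcond=None)[0][:2])
E
```

```text
[0.65829348 0.20813255 0.05161081] [-3.67255523 -1.47153629  8.6625076 ]
scene 504 [0.0745 0.078  0.0815]
  tilt [-2.94505582e-05  1.56417045e-05]
side 740 [0.0762 0.079  0.0821]
  tilt [0.00304494 0.00239557]
wrist 16209 [0.0768 0.0775 0.0784]
  tilt [-0.00265865  0.00042207]
```

Contact at 8.7 N, and the disc top is level at 0.078 (75 + 3 mm), so the lid is seated. I release it and rise.

jog_arm:
  rows:
    - [[0,0,0,0,0,0],[0,0,0,0,0,0],[0,0,0,0,0,0],[0,0,0,0,0,0],[0,0,-0.015,0,0,0],[0,0,-0.03,0,0,0],[0,0,-0.05,0,0,0],[0,0,-0.05,0,0,0],[0,0,0,0,0,0]]
  claw: 0.06

```text
time_s: 13.32
tool_pos: [0.6606, 0.2092, 0.2013]
tool_rot: [-0.002, 1.0, 0.0, 0.004]
ft_force: [0.0, 0.3, -0.7]
grip_width: 0.0604
grasp_force: 0.0
```

```bash
python3 - <<'E'
from h import *
st=env.sense();print(st["tool_pos"],st["ft_force"],st["grip_width"])
for n in("scene","side","wrist"):
    W=cloud(snap(n)); q=near(W,(.658,.208),.08,.072,.086); print(n,len(q),np.round(np.percentile(q[:,2],[10,50,90]),4),cv2.minEnclosingCircle(q[:,:2].astype(np.float32)))
    A=np.c_[q[:,:2],np.ones(len(q))]; print("  tilt",np.linalg.lstsq(A,q[:,2],rcond=None)[0][:2])
    if n!="wrist":
        w=near(W,(.658,.208),.07,.02,.065); print("  wall",len(w),ring(w,(.658,.208),.06))
E
```

```text
[0.66059264 0.20916831 0.20127169] [ 0.04657097  0.28233141 -0.72090555] 0.060385922381299154
scene 938 [0.0745 0.078  0.0815] ((0.6605530381202698, 0.20794032514095306), 0.06762777268886566)
  tilt [-0.00158301 -0.00495696]
  wall 208 [0.65835307 0.20857044 0.05964783]
side 884 [0.0763 0.0791 0.0818] ((0.6592356562614441, 0.20663055777549744), 0.06843944638967514)
  tilt [0.00163374 0.00315088]
  wall 349 [0.65945724 0.20767873 0.05992781]
wrist 8156 [0.0767 0.0776 0.0785] ((0.6584312915802002, 0.2076123058795929), 0.06592392921447754)
  tilt [0.00088835 0.00027569]
```

The lid is seated level (disc top at 0.078, tilt under 0.005 rad), within about 2 mm of the pot axis, and let go. Now to the first tin.

jog_arm:
  rows:
    - [[-0.0366,0.035,0,0,0,0],[-0.0366,0.035,0,0,0,0],[-0.0366,0.035,0,0,0,0],[-0.0366,0.035,0,0,0,0],[-0.0366,0.035,0,0,0,0],[-0.0366,0.035,0,0,0,0],[0,0,0.04,0,0,0],[0,0,0.02,0,0,0],[0,0,0,0,0,0],[0,0,0,0,0,0]]
  claw: 0.093

```text
time_s: 14.72
tool_pos: [0.4387, -0.0019, 0.1356]
tool_rot: [-0.0, 1.0, 0.001, -0.0]
ft_force: [-0.5, 0.7, 0.1]
grip_width: 0.0928
grasp_force: 0.0
```

```bash
cat >> h.py <<'E'
def heft(n=6):
    F=[]
    for _ in range(n): snap("wrist"); s=env.sense(); F.append(np.r_[s["ft_force"],s["tau"][[1,3]]])
    return np.mean(F,0).round(2),np.std(F,0).round(2)
E
python3 - <<'E'
from h import *
st=env.sense();print(st["tool_pos"],st["joint_positions"][6])
W=cloud(snap("wrist"))
for c in((.441,-.001),(.502,-.157),(.452,-.329)):
    q=near(W,c,.045,.062,.08)
    if len(q)>50: print(len(q),cv2.minEnclosingCircle(q[:,:2].astype(np.float32)),np.median(q,0))
print(heft())
E
```

```text
[ 0.43873669 -0.00188453  0.13558349] -1.8750616843629997
1881 ((0.4379037320613861, 0.0005003187688998878), 0.026012320071458817) [4.39230156e-01 3.82805183e-04 7.18954158e-02]
2419 ((0.49993836879730225, -0.15624529123306274), 0.02643011324107647) [ 0.50101948 -0.1538693   0.07183055]
(array([  0.09,  -0.09,  -0.08, -46.32, -15.91]), array([0.27, 0.41, 0.64, 0.19, 0.05]))
```

jog_arm:
  rows:
    - [[-0.0007,-0.002,0.03,0,0,0],[0,0,0.04,0,0,0],[0,0,0.03,0,0,0],[0,0,0.025,0,0,0],[0,0,0.016,0,0,0],[0,0,0.008,0,0,0],[0,0,0.004,0,0,0],[0,0,0,0,0,0],[0,0,0,0,0,0]]

```text
time_s: 16.2
tool_pos: [0.4384, -0.0001, -0.0171]
tool_rot: [-0.0, 1.0, 0.0, 0.0]
ft_force: [0.2, -0.3, -0.3]
grip_width: 0.0926
grasp_force: 0.0
```

jog_arm:
  rows:
    - [[0,0,0,0,0,0],[0,0,0,0,0,0],[0,0,0,0,0,0],[0,0,0,0,0,0],[0,0,0,0,0,0],[0,0,0,0,0,0]]
  claw: 0.0
  force: 25

```text
time_s: 16.95
tool_pos: [0.4381, -0.0, -0.0174]
tool_rot: [-0.0, 1.0, 0.0, 0.0]
ft_force: [-0.9, 0.1, 2.1]
grip_width: 0.0618
grasp_force: 25.0
```

jog_arm:
  rows:
    - [[0,0,-0.004,0,0,0],[0,0,-0.01,0,0,0],[0,0,-0.015,0,0,0],[0,0,-0.008,0,0,0],[0,0,-0.003,0,0,0],[0,0,0,0,0,0],[0,0,0,0,0,0],[0,0,0,0,0,0]]

```text
time_s: 17.95
tool_pos: [0.4379, -0.0, 0.0222]
tool_rot: [0.0, 1.0, 0.0, -0.0]
ft_force: [0.3, 0.3, -3.9]
grip_width: 0.0612
grasp_force: 25.0
```

```bash
python3 - <<'E'
from h import *
print(heft(12))
st=env.sense();print(st["tool_pos"],st["grip_width"])
W=cloud(snap("wrist")); q=near(W,st["tool_pos"][:2],.045,.09,.125); print(len(q),np.median(q,0))
E
```

```text
(array([ 1.300e-01, -4.000e-02, -3.090e+00, -5.663e+01, -6.930e+00]), array([0.2 , 0.43, 0.51, 0.04, 0.01]))
[ 4.38077735e-01 -7.09787217e-05  2.24942185e-02] 0.06155667491336163
9742 [ 4.46995104e-01 -1.85718083e-04  1.11062920e-01]
```

Tin 1 reads −3.1 N against −0.1 N empty-handed, about 0.31 kg, which looks full. I'll still heft the other two to compare. First I put this one back and go to tin 2.

jog_arm:
  rows:
    - [[0,0,0.015,0,0,0],[0,0,0.012,0,0,0],[0,0,0.007,0,0,0],[0,0,0.003,0,0,0],[0,0,0.0015,0,0,0],[0,0,0.0007,0,0,0],[0,0,0,0,0,0]]

```text
time_s: 19.48
tool_pos: [0.4382, -0.0001, -0.0165]
tool_rot: [-0.0, 1.0, 0.0, 0.0]
ft_force: [0.6, 0.8, -3.8]
grip_width: 0.062
grasp_force: 25.0
```

jog_arm:
  rows:
    - [[0,0,0,0,0,0],[0,0,0,0,0,0],[0,0,0,0,0,0],[0,0,0,0,0,0],[0,0,0,0,0,0],[0,0,-0.02,0,0,0],[0,0,-0.04,0,0,0],[0,0,-0.05,0,0,0],[0,0,-0.03,0,0,0],[0.0155,0.039,0,0,0,0],[0.0155,0.039,0,0,0,0],[0.0155,0.039,0,0,0,0],[0.0155,0.039,0,0,0,0],[0,0,0,0,0,0],[0,0,0,0,0,0]]
  claw: 0.093

```text
time_s: 21.35
tool_pos: [0.4996, -0.1555, 0.1231]
tool_rot: [-0.0, 1.0, 0.0, -0.0]
ft_force: [-0.4, 0.4, -0.4]
grip_width: 0.0929
grasp_force: 0.0
```

```bash
python3 - <<'E'
from h import *
st=env.sense();print(st["tool_pos"])
W=cloud(snap("wrist"))
for c in((.441,-.001),(.502,-.157),(.452,-.329)):
    q=near(W,c,.045,.062,.08)
    if len(q)>50: print(len(q),cv2.minEnclosingCircle(q[:,:2].astype(np.float32)),np.median(q,0))
print(heft(8))
E
```

```text
[ 0.49959616 -0.15547544  0.12306068]
1452 ((0.43832993507385254, -0.0009201716748066247), 0.02604467049241066) [ 0.44563897 -0.0064046   0.07178485]
2062 ((0.5005218982696533, -0.15656763315200806), 0.026040345430374146) [ 0.50241384 -0.15626159  0.07187985]
1682 ((0.44999605417251587, -0.3284766972064972), 0.0263809934258461) [ 0.45573008 -0.3247043   0.07174446]
(array([-5.000e-02, -1.100e-01,  3.500e-01, -5.705e+01, -1.755e+01]), array([0.73, 0.79, 0.39, 0.13, 0.04]))
```

Tin 1 stands (top at 0.072). Now down on tin 2 at (0.5005, −0.1565).

jog_arm:
  rows:
    - [[0.0007,0.001,0.03,0,0,0],[0,0,0.04,0,0,0],[0,0,0.03,0,0,0],[0,0,0.02,0,0,0],[0,0,0.012,0,0,0],[0,0,0.006,0,0,0],[0,0,0.002,0,0,0],[0,0,0,0,0,0]]

```text
time_s: 22.8
tool_pos: [0.5012, -0.1571, -0.0163]
tool_rot: [0.0, 1.0, 0.0, 0.0]
ft_force: [0.1, 0.9, 0.9]
grip_width: 0.093
grasp_force: 0.0
```

jog_arm:
  rows:
    - [[0,0,0,0,0,0],[0,0,0,0,0,0],[0,0,0,0,0,0],[0,0,0,0,0,0],[0,0,0,0,0,0],[0,0,0,0,0,0],[0,0,-0.004,0,0,0],[0,0,-0.01,0,0,0],[0,0,-0.015,0,0,0],[0,0,-0.008,0,0,0],[0,0,-0.003,0,0,0],[0,0,0,0,0,0],[0,0,0,0,0,0]]
  claw: 0.0
  force: 25

```text
time_s: 24.42
tool_pos: [0.5007, -0.157, 0.0231]
tool_rot: [-0.0, 1.0, 0.0, -0.0]
ft_force: [0.4, 1.3, -1.7]
grip_width: 0.0618
grasp_force: 25.0
```

```bash
python3 - <<'E'
from h import *
print(heft(12))
st=env.sense();print(st["tool_pos"],st["grip_width"],st["grasp_force"])
W=cloud(snap("wrist")); q=near(W,st["tool_pos"][:2],.045,.09,.125); print(len(q),np.median(q,0))
E
```

```text
(array([  0.07,   0.18,  -1.43, -64.26, -11.36]), array([0.44, 0.38, 0.63, 0.11, 0.01]))
[ 0.50087787 -0.15699654  0.02327213] 0.061704065448005364 24.99972492456436
9713 [ 0.50971922 -0.1571209   0.11100216]
```

Tin 2 reads −1.4 N, about 0.14 kg, so it is nearly empty. I put it back and go to tin 3.

jog_arm:
  rows:
    - [[0,0,0.015,0,0,0],[0,0,0.012,0,0,0],[0,0,0.007,0,0,0],[0,0,0.003,0,0,0],[0,0,0.0015,0,0,0],[0,0,0.0007,0,0,0],[0,0,0,0,0,0]]

```text
time_s: 25.95
tool_pos: [0.501, -0.1571, -0.0157]
tool_rot: [0.0, 1.0, 0.0, 0.0]
ft_force: [0.7, -0.3, -1.2]
grip_width: 0.0613
grasp_force: 25.0
```

jog_arm:
  rows:
    - [[0,0,0,0,0,0],[0,0,0,0,0,0],[0,0,0,0,0,0],[0,0,0,0,0,0],[0,0,0,0,0,0],[0,0,-0.02,0,0,0],[0,0,-0.04,0,0,0],[0,0,-0.05,0,0,0],[0,0,-0.03,0,0,0],[-0.0127,0.0429,0,0,0,0],[-0.0127,0.0429,0,0,0,0],[-0.0127,0.0429,0,0,0,0],[-0.0127,0.0429,0,0,0,0],[0,0,0,0,0,0],[0,0,0,0,0,0]]
  claw: 0.093

```text
time_s: 27.82
tool_pos: [0.4503, -0.328, 0.124]
tool_rot: [-0.0, 1.0, 0.0, -0.0]
ft_force: [0.2, -0.0, -0.1]
grip_width: 0.0927
grasp_force: 0.0
```

```bash
python3 - <<'E'
from h import *
st=env.sense();print(st["tool_pos"])
W=cloud(snap("wrist"))
for c in((.441,-.001),(.502,-.157),(.452,-.329)):
    q=near(W,c,.045,.062,.08)
    if len(q)>50: print(len(q),cv2.minEnclosingCircle(q[:,:2].astype(np.float32)),np.median(q,0))
E
```

```text
[ 0.45025959 -0.32798598  0.12402041]
2583 ((0.5003886222839355, -0.15797917544841766), 0.026201291009783745) [ 0.50200926 -0.16056704  0.07191004]
2045 ((0.45008838176727295, -0.32893943786621094), 0.02596275880932808) [ 0.45197426 -0.32875725  0.07187353]
```

jog_arm:
  rows:
    - [[0,0.001,0.03,0,0,0],[0,0,0.04,0,0,0],[0,0,0.03,0,0,0],[0,0,0.02,0,0,0],[0,0,0.012,0,0,0],[0,0,0.006,0,0,0],[0,0,0.003,0,0,0],[0,0,0,0,0,0]]

```text
time_s: 28.88
tool_pos: [0.4505, -0.3297, -0.0165]
tool_rot: [0.0, 1.0, 0.0, 0.0]
ft_force: [0.7, -0.1, 0.4]
grip_width: 0.0932
grasp_force: 0.0
```

jog_arm:
  rows:
    - [[0,0,0,0,0,0],[0,0,0,0,0,0],[0,0,0,0,0,0],[0,0,0,0,0,0],[0,0,0,0,0,0],[0,0,0,0,0,0],[0,0,-0.004,0,0,0],[0,0,-0.01,0,0,0],[0,0,-0.015,0,0,0],[0,0,-0.008,0,0,0],[0,0,-0.003,0,0,0],[0,0,0,0,0,0],[0,0,0,0,0,0]]
  claw: 0.0
  force: 25

```text
time_s: 30.5
tool_pos: [0.4501, -0.3296, 0.0228]
tool_rot: [-0.0, 1.0, 0.0, -0.0]
ft_force: [0.9, -0.5, -1.4]
grip_width: 0.0618
grasp_force: 25.0
```

```bash
python3 - <<'E'
from h import *
print(heft(12))
st=env.sense();print(st["tool_pos"],st["grip_width"],st["grasp_force"])
W=cloud(snap("wrist")); q=near(W,st["tool_pos"][:2],.045,.09,.125); print(len(q),np.median(q,0))
E
```

```text
(array([ 4.000e-02, -0.000e+00, -9.200e-01, -6.732e+01, -1.281e+01]), array([0.29, 0.52, 0.53, 0.11, 0.01]))
[ 0.45021763 -0.32961999  0.02308737] 0.06145287094916424 24.99980539083481
9720 [ 0.45920309 -0.3297636   0.11101599]
```

Tin 3 reads −0.9 N, about 0.1 kg, so tin 1 at (0.438, −0.001) is the heaviest. I put tin 3 down and go back to tin 1.

jog_arm:
  rows:
    - [[0,0,0.015,0,0,0],[0,0,0.012,0,0,0],[0,0,0.007,0,0,0],[0,0,0.003,0,0,0],[0,0,0.0015,0,0,0],[0,0,0.0007,0,0,0],[0,0,0,0,0,0]]

```text
time_s: 32.02
tool_pos: [0.4504, -0.3297, -0.0159]
tool_rot: [0.0, 1.0, 0.0, 0.0]
ft_force: [-0.1, -0.8, -1.7]
grip_width: 0.0616
grasp_force: 25.0
```

jog_arm:
  rows:
    - [[0,0,0,0,0,0],[0,0,0,0,0,0],[0,0,0,0,0,0],[0,0,0,0,0,0],[0,0,0,0,0,0],[0,0,-0.02,0,0,0],[0,0,-0.04,0,0,0],[0,0,-0.05,0,0,0],[0,0,-0.03,0,0,0],[-0.0017,-0.047,0,0,0,0],[-0.0017,-0.047,0,0,0,0],[-0.0017,-0.047,0,0,0,0],[-0.0017,-0.047,0,0,0,0],[-0.0017,-0.047,0,0,0,0],[-0.0017,-0.047,0,0,0,0],[-0.0017,-0.047,0,0,0,0],[0,0,0,0,0,0],[0,0,0,0,0,0]]
  claw: 0.093

```text
time_s: 34.28
tool_pos: [0.4379, -0.0011, 0.1239]
tool_rot: [0.0, 1.0, 0.001, -0.0]
ft_force: [-0.5, -0.6, 0.2]
grip_width: 0.0927
grasp_force: 0.0
```

```bash
python3 - <<'E'
from h import *
st=env.sense();print(st["tool_pos"])
for n in ("wrist","scene"):
  W=cloud(snap(n))
  for c in((.441,-.001),(.502,-.157),(.452,-.329)):
    q=near(W,c,.045,.066,.08)
    if len(q)>50: print(n,len(q),cv2.minEnclosingCircle(q[:,:2].astype(np.float32)),np.median(q,0))
E
```

```text
[ 0.43791003 -0.00107263  0.12387435]
wrist 2007 ((0.4379785656929016, -0.000692625530064106), 0.026091592386364937) [4.39028573e-01 6.07010545e-05 7.18789414e-02]
wrist 2556 ((0.5003623366355896, -0.15737104415893555), 0.02641185373067856) [ 0.50099426 -0.15545651  0.07183757]
scene 167 ((0.43977826833724976, -0.0002875017817132175), 0.027525905519723892) [ 0.44056674 -0.00187101  0.07230785]
scene 203 ((0.5018281936645508, -0.15733963251113892), 0.026288922876119614) [ 0.50236306 -0.15871451  0.07246861]
scene 235 ((0.4515584111213684, -0.32965511083602905), 0.026220405474305153) [ 0.45243668 -0.33012757  0.07233187]
```

jog_arm:
  rows:
    - [[0,0,0.03,0,0,0],[0,0,0.04,0,0,0],[0,0,0.03,0,0,0],[0,0,0.02,0,0,0],[0,0,0.012,0,0,0],[0,0,0.006,0,0,0],[0,0,0.003,0,0,0],[0,0,0,0,0,0]]

```text
time_s: 35.38
tool_pos: [0.4382, -0.001, -0.0169]
tool_rot: [0.0, 1.0, 0.0, 0.0]
ft_force: [0.1, 0.4, 0.1]
grip_width: 0.0929
grasp_force: 0.0
```

jog_arm:
  rows:
    - [[0,0,0,0,0,0],[0,0,0,0,0,0],[0,0,0,0,0,0],[0,0,0,0,0,0],[0,0,0,0,0,0],[0,0,0,0,0,0],[0,0,-0.004,0,0,0],[0,0,-0.01,0,0,0],[0,0,-0.025,0,0,0],[0,0,-0.035,0,0,0],[0,0,-0.035,0,0,0],[0,0,-0.03,0,0,0],[0,0,-0.015,0,0,0],[0,0,-0.006,0,0,0],[0,0,0,0,0,0],[0,0,0,0,0,0],[0,0,0,0,0,0],[0,0,0,0,0,0]]
  claw: 0.0
  force: 25

```text
time_s: 37.62
tool_pos: [0.4378, -0.0005, 0.1425]
tool_rot: [-0.0, 1.0, 0.001, -0.0]
ft_force: [-0.0, -0.5, -3.2]
grip_width: 0.0614
grasp_force: 25.0
```

```bash
python3 - <<'E'
from h import *
print(heft(8)); st=env.sense();print(st["tool_pos"],st["grip_width"],st["grasp_force"])
W=cloud(snap("wrist")); q=near(W,st["tool_pos"][:2],.04,.2,.25); print("held top",len(q),np.median(q,0))
s=snap("scene");W=cloud(s);cv2.imwrite("pics/end.png",s["image"])
for c in((.502,-.157),(.452,-.329)):
    q=near(W,c,.045,.066,.08); print(cv2.minEnclosingCircle(q[:,:2].astype(np.float32)),np.median(q,0))
q=near(W,(.658,.208),.075,.072,.083); print("lid",cv2.minEnclosingCircle(q[:,:2].astype(np.float32)),np.median(q,0))
E
```

```text
(array([ 0.000e+00,  2.000e-02, -3.510e+00, -4.761e+01, -1.741e+01]), array([0.41, 0.27, 0.23, 0.02, 0.02]))
[ 0.43802808 -0.00067234  0.14288588] 0.06165790904657953 24.99957650899887
held top 10016 [ 0.44831963 -0.00077592  0.23074021]
((0.5027804970741272, -0.1567387580871582), 0.027222339063882828) [ 0.50171894 -0.15857304  0.07190401]
((0.4515499472618103, -0.3299863934516907), 0.026488106697797775) [ 0.45247957 -0.33001041  0.07235994]
lid ((0.6596443057060242, 0.20861311256885529), 0.06681036204099655) [0.66263092 0.20239707 0.07780263]
```

View pics/end.png

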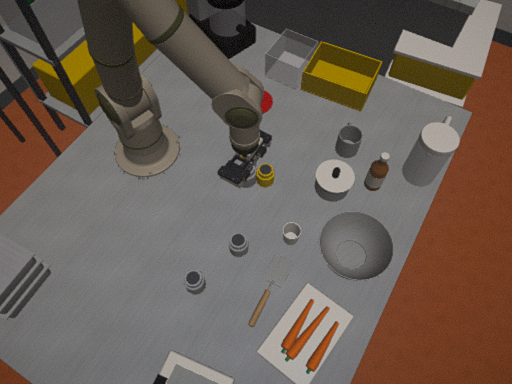

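The end picture shows the lid on the pot at (334,180) and the other two tins standing at (239,243) and (195,281). The cup at (291,232), jug at (348,140) and spatula at (267,295) haven't moved. The held tin's foot is about 0.159 m up (top at 0.231). I'm handing in.

```bash
python3 -c "
from workcell import env
print(env.close_job())"
```

```text
the job is handed in; nothing more can be done
None
```

I handed the job in at about 38 s, still holding the heaviest tin (about 0.32 kg, the others about 0.14 and 0.1 kg) upright and still, its foot about 16 cm above the counter. By the last camera check the lid was seated level on the pot and let go, the other two tins were standing on the counter, and the cup, jug and spatula had not moved; the judge returned no verdict.

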